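Push a lattice panel home on the carving board

ROBOT

A 6-joint arm with a two-finger parallel gripper is mounted at the origin on the work surface. World frame = base frame: x ahead of the robot, y to its left, z up, the work surface at z = 0. Lengths are in m, angles in rad, forces in N, time in s.
With the tool pointing down it reaches from about 0.35 to 0.925 m from the base axis. Payload 6.4 kg.
Tool frame: the origin (TCP) lies between the finger pads; the fingertips stand 22 mm ahead of it and the grasp point (between the pads) lies 3 mm ahead of it; z points along the fingers, y is the line along which they close (so a half turn about z gives the same grasp; the last joint's range is limited). The gripper opens to 94 mm and grips with 3 to 60 N. Pads are 16 mm wide; open, the fingers measure 119 mm over their backs; the gripper's body (75 mm by 177 mm) begins 78 mm behind the grasp point.
Start: joints at [1.147, 0.245, 1.558, -0, 1.339, -0.174], TCP at [0.161, 0.63, 0.192] pointing down, gripper open.
Joint ranges: [-3.13, 3.13], [-1.02, 2.26], [0.13, 2.54], [-0.95, 4.09], [0.21, 2.88], [-2.74, 2.74]. Speed limits (rad/s): [2.57, 2.57, 3.14, 3.14, 3.14, 3.14].

INTERFACE

Orientations are given as a unit quaternion [w, x, y, z].
In Python, from rig import bot gives the robot as it stands. Calls block until the motion is done:
- bot.move_pose(position, orientation): joint-space move of the TCP to a pose.
- bot.servo_line(position, attitude=None, vel=0.15): straight line of the TCP; attitude=None keeps the orientation; vel is the mean speed in m/s.
- bot.move_joints(angles): joint-space move.
- bot.release() and bot.gripper_close(): open the fingers fully, or close them until they stop; the grip force is fixed at half the most.
- bot.wait(seconds).
- bot.solve_ik(position, orientation): joint angles nearest the present ones, or None.
- bot.observe(): the state.
- bot.camera(name): name is "scene" or "side" or "wrist"; returns the picture (384x512x3 uint8, red, green, blue); there is no depth.
- bot.get_calibration(name): a dict with "intrinsics" (3x3 intrinsics, pixels), "R" (3x3) and "t" (3): a world point X has camera coordinates R X + t; the wrist camera has in their place "mount" (4x4, takes a point from camera to tool coordinates, whose origin is the TCP and whose axes are the flange's). Camera axes: x right, y down, z forward; pixel columns grow to the right and rows downward; lengths in m; the calibration is good to about 2 mm. A picture is of the moment at which its call begins: read the wrist's pose just before it. get_calibration takes no time and is no camera call.
A pose or a line that the arm cannot do raises bot.PlanningError and nothing moves.
- bot.hand_in(): hands the job in; it is judged then, once.
Trained networks look in the newest picture that a camera, given by its name, has taken for a name from the list of things; names that differ only in an ending like _2 or _b are one class to them, and where a whole thing is asked for, a point or a joint stands for the part that bears it (a point fixed in the world has none). Each returns a list of dicts, best first, with "p" (0 to 1); they miss things now and then, are a little off and sometimes report something else, mostly with a low value. They report only what shows in the picture. A call takes as long as a camera call. They do not tell look-alikes from the thing itself.
- bot.outline_of(camera, target): "region" (384x512 bool, what is visible of it) and "box" ([left, top, right, bottom] in pixels, round what is visible of it).
- bot.tip_of(camera, target): "uv" ([column, row] in pixels: a listed point, or the origin of a listed thing).
The state is a dict: "time": time; "qpos": joint angles; "joint_velocities": joint speeds; "joint_efforts": joint torques, N m; "tool_pos": TCP position; "tcp_rot": TCP orientation; "ft_force": force on the tool from outside, world axes, zero at the start; "ft_torque": the same for the moment, N m; "grip_width": finger opening in m; "gripper_force": force on a finger pad.
Only numpy, scipy, OpenCV 4.12 (cv2) and the standard library are available. Lean on these libraries where they do the work, as an engineer would, in place of code of your own. Each camera call takes 0.05 s, during which the arm holds its last target. There are 200 camera calls.

TASK

Using only your fingertips, push the pale wooden lattice panel along the carving board until it sits square in the corner, flush against both the long dark fence and the dark end stop, and slide the red jaw along up to the panel so that it touches the panel's free end and keeps it there. Only push: do not lift or tip the panel, and leave the tools and other things where they are. Finish with the hand clear.

Things in the scene. Friction and masses are not known exactly. Their poses are not given: they have to be found in the camera images.
- jig: Fixed carving board, grey-faced plywood 12 mm thick, with dark fence and end stop (tops 42 mm above the bench). Origin on the bench surface; x from the board's near edge towards the fence, y along the fence from the jaw towards the end stop, z up. Plywood spans x -130..170, y -220..270 mm. Place and yaw (-0.3..0.2 rad) differ each time.
- fence (a point): Point on the fence's straight inner face, which lies at x = 85 mm on the board and faces -x; point at y = 90 mm, 27 mm above the bench. The fence runs y -220..180 mm, 25 mm thick, dark wood.
- stop (a point): Middle of the end stop's inner face, which lies at y = 155 mm on the board and faces -y; 27 mm above the bench. The stop spans x -20..85 mm, 25 mm thick, dark wood, square to the fence.
- panel: Loose pale lattice panel 90 (its x) by 130 (its y) mm, 26 mm high, six openings 23 mm wide, rosette in the middle; 0.13-0.24 kg, slides at 1-2 N. Origin at the centre of its underside, z up; lies on the plywood (z = 12 mm), askew by up to 0.35 rad, 10 mm or more from fence, stop and jaw. Home: +x edge on the fence, +y end on the stop, centre at board x = 40, y = 90 mm.
- jaw (a joint): Travel of the red jaw along the board's +y (towards the end stop), in m: 0 at the right, 0.25 at most; it starts between 0 and 0.03 and reads 0.190 when it touches a panel that is home. It slides with about 2 N of friction and stays where it is left.
- jaw_face (a point): Centre of the flat +y face of the red jaw, which meets the panel; 33 mm above the bench, on the board's line x = 40 mm. The jaw is a red block 60 mm (board x) by 35 mm (board y), 13 to 55 mm above the bench, with a thin brass plate on top. Its slot does not stand proud.
- jaw_back (a point): Centre of the red jaw's other (-y) face, the one to push on, 33 mm above the bench; same axes as the board.
- gouge_a: Bystander, leave alone: right-hand carving gouge lying behind the fence on the board (along its y), about 210 mm long, 22 mm high; blade towards +y. Origin at its underside.
- gouge_b: Bystander, leave alone: left-hand carving gouge lying behind the fence on the board (along its y), about 210 mm long, 22 mm high; blade towards +y. Origin at its underside.
- wax_tin: Bystander, leave alone: yellow wax tin left of the end stop, 52 mm across, 32 mm high, standing on the board. Origin at its underside.
- mallet: Bystander, leave alone: wooden mallet lying on the bench right of the board, 60 mm high, about 245 mm long. Origin at its underside.
- glue: Bystander, leave alone: white glue bottle, 60 mm across, 150 mm high, on the bench left of the board. Origin at its underside.
- offcut: Bystander, leave alone: wooden offcut 60 x 90 x 35 mm on the bench right of the board, on the robot's side. Origin at its underside.
- brush: Bystander, leave alone: brush lying on the bench left of the board, on the robot's side. Origin at its underside.
Not all that is in view belongs to the job. Leave any orange or purple look-alike of the panel alone.

How it is judged:
At the end, for the whole second after the job is handed in: The panel lies flat on the board within 3.5 mm of fence and end stop and square to them within 0.035 rad, at rest, and the jaw's face is within 3 mm of the panel's free end (x of panel in the frame of jig between 0.0365 and 0.0435 m and y of panel in the frame of jig between 0.0865 and 0.0935 m and z of panel in the frame of jig between 0.009 and 0.015 m and angle between the y axis of panel and the y axis of jig, either way round below 0.035 rad and angle between panel's own z axis and vertical below 0.05 rad and y of jaw_face in the frame of panel above -0.068 m and linear speed of panel below 0.01 m/s); the robot touches nothing.
It fails at once if the panel is lifted off the board (8 mm or more) or tipped (z of panel in the frame of jig above 0.02 m or angle between panel's own z axis and vertical above 0.2 rad).
It fails at once if a tool or other bystander is shifted by more than 20 mm (distance of any of gouge_a, gouge_b, wax_tin, mallet, glue, offcut, brush from where it was at the start of the episode above 0.02 m).
It also fails if it takes over 45 s, if anything falls off the work surface, if the arm or the gripper's body presses on something with over 40 N, if the wrist force passes 120 N, or if a joint passes its speed limit or range.

## Working session

There is one attempt and no reset: what is moved stays moved. The work goes in short steps, each a Python script; the robot and the scene stay as the last script left them, time stands still between calls to the robot, and variables do not carry over. Pictures are saved under pics/ and viewed, at most 10 in all, crops included, and the job is handed in when it is done.

```bash
ls; mkdir -p pics; cat > h.py <<'E'
import numpy as np, cv2
from rig import bot
def snap(c,fn=None):
    im=bot.camera(c)
    if fn: cv2.imwrite(fn,cv2.cvtColor(im,cv2.COLOR_RGB2BGR))
    return im
def ray(c,uv):
    k=bot.get_calibration(c); K=np.array(k["intrinsics"]);R=np.array(k["R"]);t=np.array(k["t"])
    d=R.T@np.linalg.solve(K,[uv[0],uv[1],1.]); return -R.T@t,d
def onz(c,uv,z):
    o,d=ray(c,uv); return o+d*(z-o[2])/d[2]
def proj(c,X):
    k=bot.get_calibration(c); p=np.array(k["intrinsics"])@(np.array(k["R"])@X+np.array(k["t"])); return p[:2]/p[2]
E
python3 - <<'E'
from h import *
a=snap("scene","pics/scene0.png"); b=snap("side","pics/side0.png")
for c in("scene","side"):
    o,_=ray(c,(256,192)); print(c,o.round(3))
    for n,z in(("jig",0),("fence",.027),("stop",.027),("panel",.012),("jaw_face",.033),("jaw_back",.033)):
        print(n,[(round(r["p"],2),np.round(r["uv"],1).tolist(),onz(c,r["uv"],z).round(4).tolist()) for r in bot.tip_of(c,n)[:3]])
    r=bot.outline_of(c,"panel"); print([(round(q["p"],2),q["box"]) for q in r])
print(bot.observe()["time"],bot.observe()["tcp_rot"])
E
```

```text
pics
scene [1.145 0.443 0.9  ]
jig [(0.92, [245.9, 187.0], [0.5294, -0.0519, 0.0])]
fence [(0.72, [254.3, 215.2], [0.6231, 0.0509, 0.027])]
stop [(0.91, [279.1, 213.6], [0.575, 0.108, 0.027]), (0.66, [190.0, 195.9], [0.6793, -0.1579, 0.027])]
panel [(0.87, [239.6, 177.8], [0.5171, -0.0869, 0.012]), (0.68, [257.7, 132.2], [0.2933, -0.1732, 0.012]), (0.66, [134.3, 204.9], [0.8, -0.2858, 0.012])]
jaw_face [(0.52, [197.6, 162.6], [0.5589, -0.233, 0.033])]
jaw_back [(0.84, [192.3, 163.3], [0.5717, -0.2454, 0.033]), (0.64, [303.3, 221.4], [0.5616, 0.1837, 0.033])]
[(0.98, [107.0, 182.4, 159.0, 223.6]), (0.83, [241.9, 118.5, 270.9, 145.3]), (0.67, [327.1, 233.7, 361.6, 282.4]), (0.65, [392.3, 212.7, 425.6, 261.6]), (0.6, [215.4, 159.6, 261.0, 195.0]), (0.55, [193.3, 102.1, 222.4, 127.4])]
side [ 0.376 -1.101  1.307]
jig [(0.95, [253.7, 219.7], [0.5333, -0.0486, 0.0])]
fence [(0.89, [273.3, 193.1], [0.6214, 0.0529, 0.027])]
stop [(0.61, [257.6, 184.6], [0.5668, 0.1039, 0.027])]
panel [(0.83, [251.9, 226.4], [0.5215, -0.0889, 0.012]), (0.81, [341.5, 271.4], [0.8, -0.3126, 0.012]), (0.7, [258.5, 146.6], [0.6017, 0.3414, 0.012])]
jaw_face [(0.57, [272.3, 247.0], [0.5786, -0.2027, 0.033])]
jaw_back [(0.8, [272.8, 257.2], [0.574, -0.2449, 0.033])]
[(0.98, [238.3, 205.5, 268.9, 241.5]), (0.98, [166.1, 231.9, 214.0, 271.3]), (0.96, [321.8, 252.6, 367.4, 285.6]), (0.65, [238.2, 132.7, 276.6, 160.6]), (0.45, [219.3, 167.4, 305.8, 272.3])]
0.8 [-3.48485607e-06  1.24574100e-01  9.92210307e-01 -1.51723309e-06]
```

View pics/scene0.png

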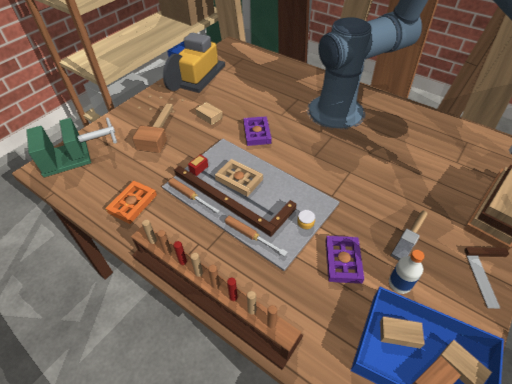

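View pics/side0.png

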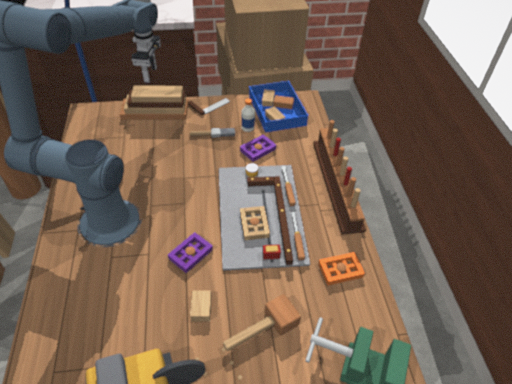

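The scene view shows the pale panel at about (240,177), the red jaw at (198,165) and the stop at (285,215). Purple and orange look-alikes lie off the board. Next I take a closer look from the wrist camera.

```bash
cat >> h.py <<'E'
from scipy.spatial.transform import Rotation as Ro
def down(th): # tool z down, tool y axis at world angle th
    y=np.array([np.cos(th),np.sin(th),0]);z=np.array([0,0,-1.]);x=np.cross(y,z)
    q=Ro.from_matrix(np.c_[x,y,z]).as_quat(); return [q[3],q[0],q[1],q[2]]
def wcam():
    o=bot.observe();q=o["tcp_rot"];T=np.eye(4);T[:3,:3]=Ro.from_quat([q[1],q[2],q[3],q[0]]).as_matrix();T[:3,3]=o["tool_pos"]
    k=bot.get_calibration("wrist"); return np.array(k["intrinsics"]),T@np.array(k["mount"])
def wz(W,uv,z):
    K,M=W; d=M[:3,:3]@np.linalg.solve(K,[uv[0],uv[1],1.]); o=M[:3,3]; return o+d*(z-o[2])/d[2]
E
python3 - <<'E'
from h import *
bot.move_pose([.50,-.05,.45],down(np.pi/2))
W=wcam(); print(np.array(W[1]).round(3), W[0].round(0).tolist())
im=snap("wrist","pics/w0.png")
for n,z in(("jig",0),("fence",.027),("stop",.027),("panel",.012),("jaw_face",.033),("jaw_back",.033)):
    print(n,[(round(r["p"],2),np.round(r["uv"],1).tolist(),wz(W,r["uv"],z).round(4).tolist()) for r in bot.tip_of("wrist",n)[:3]])
m=[(round(r["p"],2),r["box"],r["region"]) for r in bot.outline_of("wrist","panel")]
for p,b,g in m:
    c,_=cv2.findContours(g.astype(np.uint8),0,2); c=max(c,key=cv2.contourArea)
    P=np.array([wz(W,u,.038)[:2] for u in c[:,0]],np.float32); print(p,b,cv2.minAreaRect(P))
print(bot.observe()["time"],bot.observe()["tool_pos"])
E
```

```text
[[-0.002  0.959  0.284  0.416]
 [ 1.     0.002  0.001 -0.05 ]
 [ 0.     0.284 -0.959  0.643]
 [ 0.     0.     0.     1.   ]] [[346.0, 0.0, 247.0], [0.0, 346.0, 190.0], [0.0, 0.0, 1.0]]
jig [(0.76, [248.1, 153.4], [0.5351, -0.0483, 0.0]), (0.51, [227.6, 148.2], [0.5254, -0.0866, 0.0])]
fence [(0.89, [299.5, 200.3], [0.6186, 0.0481, 0.027]), (0.5, [165.0, 171.6], [0.5641, -0.2, 0.027])]
stop [(0.62, [335.6, 175.6], [0.5709, 0.1121, 0.027])]
panel [(0.85, [449.2, 183.9], [0.5903, 0.332, 0.012]), (0.76, [169.0, 11.0], [0.2959, -0.1794, 0.012]), (0.58, [229.2, 149.9], [0.5265, -0.0831, 0.012])]
jaw_face [(0.7, [163.5, 174.3], [0.5677, -0.2016, 0.033])]
jaw_back [(0.86, [142.2, 172.7], [0.5648, -0.2399, 0.033])]
0.93 [416.1, 141.1, 491.9, 224.8] ((0.5864202976226807, 0.32072699069976807), (0.13853353261947632, 0.0955699011683464), 32.06065368652344)
0.79 [123.7, 0.6, 216.8, 59.1] ((0.29967743158340454, -0.17073741555213928), (0.11942414194345474, 0.09013156592845917), 42.48699188232422)
0.68 [140.3, 156.7, 166.5, 194.4] ((0.5682116746902466, -0.22147773206233978), (0.04373156651854515, 0.06712784618139267), 89.3193130493164)
4.025 [ 0.50000617 -0.04989625  0.44998237]
```

View pics/w0.png

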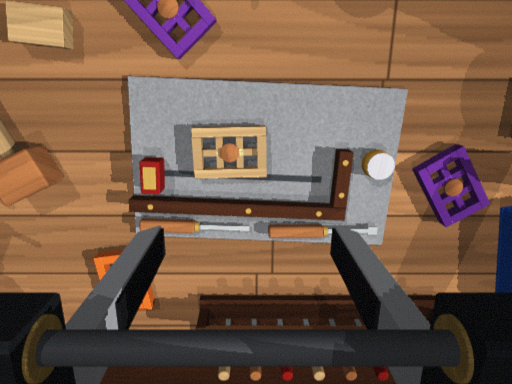

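The wrist view shows the panel at (191..267, 126..179), the jaw at (152,175) and the fence's inner edge running from (131,197) to (320,207). I'll fit the board and panel from these.

```bash
python3 - <<'E'
from h import *
W=wcam()
pts=[((129,77),.012,(-130,-220)),((406,89),.012,(-130,270)),((382,245),.012,(170,270)),
((299.5,200.3),.027,(85,90)),((335.6,175.6),.027,(32.5,155)),((248.1,153.4),0,(0,0))]
A=np.array([wz(W,p,z)[:2] for p,z,_ in pts]);B=np.array([b for *_,b in pts])/1e3
a=A-A.mean(0);b=B-B.mean(0)
th=np.arctan2((b[:,0]*a[:,1]-b[:,1]*a[:,0]).sum(),(a*b).sum())
R=np.array([[np.cos(th),-np.sin(th)],[np.sin(th),np.cos(th)]]);t=A.mean(0)-R@B.mean(0)
print("yaw",th,"t",t,"res mm",((A-t)@R*1e3-B*1e3).round(1).tolist())
im=cv2.imread("pics/w0.png"); hsv=cv2.cvtColor(im,cv2.COLOR_BGR2HSV)
m=cv2.inRange(hsv,(10,50,90),(30,200,255)); r=np.zeros_like(m); r[115:190,180:280]=m[115:190,180:280]
c,_=cv2.findContours(r,0,2); c=max(c,key=cv2.contourArea); h=cv2.convexHull(c)
P=np.array([wz(W,u,.038)[:2] for u in h[:,0]],np.float32); Q=((P-t)@R).astype(np.float32)
print(cv2.boundingRect(c),cv2.minAreaRect(Q), (cv2.boxPoints(cv2.minAreaRect(Q))*1e3).round(0).tolist())
J=[((140,158),.055),((165,158),.055),((162,195),.055)]
print("jaw",[((wz(W,u,z)[:2]-t)@R*1e3).round(1).tolist() for u,z in J])
E
```

```text
yaw -0.03652108218430531 t [ 0.53544831 -0.04380821] res mm [[1.9, 3.4], [3.3, -3.4], [2.2, -1.0], [-4.9, 4.4], [-2.5, 1.6], [0.0, -5.0]]
(191, 125, 76, 54) ((-0.007619187235832214, -0.03931953012943268), (0.09333670139312744, 0.13134053349494934), 3.6106176376342773) [[-58.0, 23.0], [-50.0, -108.0], [43.0, -102.0], [35.0, 29.0]]
jaw [[5.0, -191.4], [3.3, -148.3], [70.5, -155.6]]
```

```bash
cat >> h.py <<'E'
TH=-.0365;RJ=np.array([[np.cos(TH),-np.sin(TH)],[np.sin(TH),np.cos(TH)]]);TJ=np.array([.5354,-.0438])
def w(x,y,z): return [*(TJ+RJ@np.array([x,y])/1e3),z/1e3]
def f(): return np.append(RJ.T@bot.observe()["ft_force"][:2],bot.observe()["ft_force"][2])
def push(x,y,z,d,n,step,lim,ax,vel=.03):
    """advance in steps along jig axis ax until opposing force exceeds lim"""
    f0=f(); p=np.array([x,y],float); log=[]
    for i in range(n):
        p[ax]+=step; bot.servo_line(w(*p,z),vel=vel); g=f()-f0; log.append((round(p[ax],1),g.round(1).tolist()))
        if -g[ax]>lim: break
    return p,log
E
python3 - <<'E'
from h import *
q=down(np.pi/2+TH)
bot.move_pose(w(-90,-39,120),q); bot.servo_line(w(-90,-39,42),vel=.12)
bot.servo_line(w(-72,-39,42),vel=.08); 
p,l=push(-72,-39,42,0,11,4,6,0,.05); print(l)
if p[0]>=-29: p,l=push(*p,42,0,16,1.5,6,0,.03); print(l)
W=wcam();snap("wrist","pics/w1.png");print(bot.observe()["time"])
E
```

```text
[(np.float64(-68.0), [-0.1, -0.7, -0.6]), (np.float64(-64.0), [-0.3, -1.1, -0.2]), (np.float64(-60.0), [-0.8, 0.2, -1.4]), (np.float64(-56.0), [-0.3, -1.3, -1.2]), (np.float64(-52.0), [0.5, -0.7, -0.7]), (np.float64(-48.0), [0.1, -0.3, -0.6]), (np.float64(-44.0), [-1.0, -0.8, -0.9]), (np.float64(-40.0), [0.5, -0.2, -1.1]), (np.float64(-36.0), [-0.1, -0.2, -1.1]), (np.float64(-32.0), [0.1, -0.1, -0.7]), (np.float64(-28.0), [0.6, -0.6, -0.9])]
[(np.float64(-26.5), [-1.0, 0.2, 0.5]), (np.float64(-25.0), [-0.9, -1.0, 0.2]), (np.float64(-23.5), [-0.7, 0.8, 0.3]), (np.float64(-22.0), [-1.2, 0.6, 1.1]), (np.float64(-20.5), [-1.1, 0.2, -0.2]), (np.float64(-19.0), [-0.9, 0.2, 1.0]), (np.float64(-17.5), [0.1, 0.6, -0.2]), (np.float64(-16.0), [-1.4, 0.2, 0.4]), (np.float64(-14.5), [-1.7, 0.2, 0.3]), (np.float64(-13.0), [-0.5, -0.4, 0.3]), (np.float64(-11.5), [-0.3, 0.9, 1.3]), (np.float64(-10.0), [-1.0, -0.7, -0.2]), (np.float64(-8.5), [-1.4, -0.1, 0.2]), (np.float64(-7.0), [-0.7, -0.4, 1.2]), (np.float64(-5.5), [-0.8, 0.2, 0.3]), (np.float64(-4.0), [-0.6, 0.5, 0.5])]
13.2667
```

View pics/w1.png

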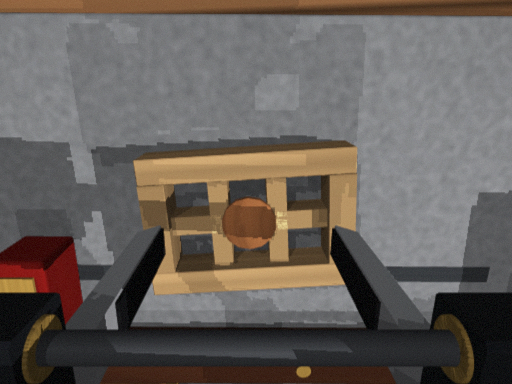

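```bash
python3 - <<'E'
from h import *
o=bot.observe(); W=wcam(); K,M=W
print(o["tool_pos"],w(-4,-39,42),o["tcp_rot"],o["grip_width"],o["ft_force"])
j=lambda u,z:(RJ.T@(wz(W,u,z)[:2]-TJ)*1e3).round(1).tolist()
print("panel corners",[j(u,.038) for u in((137,162),(355,144),(157,290),(345,283))])
Mi=np.linalg.inv(M); 
for y in(-.053,.053):
  for x in (-.008,.008):
    X=np.array(o["tool_pos"])+np.append(RJ@[x,y],-.022); c=Mi@np.append(X,1); u=K@c[:3]; print("tip px",y,x,u[:2]/u[2])
E
```

```text
[ 0.53002412 -0.08261906  0.04199742] [np.float64(0.5299794802594566), np.float64(-0.08262805642499223), 0.042] [ 1.57187551e-05  1.82388396e-02  9.99833658e-01 -2.45810723e-06] 0.09437231516315145 [-0.64238101  0.0019123  -0.0190084 ]
panel corners [[-46.1, -103.4], [-56.7, 22.0], [38.5, -98.0], [33.2, 23.6]]
tip px -0.053 -0.008 [167.38515768 207.30101679]
tip px -0.053 0.008 [168.91168137 229.83701067]
tip px 0.053 -0.008 [328.58887595 207.54275546]
tip px 0.053 0.008 [326.96173661 230.06776572]
```

The wrist view puts the panel where it was, and push forces stayed at about 1 N. I need an outside view to see where the fingers really are.

```bash
python3 - <<'E'
from h import *
a=snap("side")[120:300,170:370]; b=snap("scene")[100:280,130:330]
im=np.hstack([cv2.resize(x,None,fx=2,fy=3,interpolation=2) if 0 else cv2.resize(x,(400,360),interpolation=2) for x in(a,b)])
cv2.imwrite("pics/s1.png",im[:,:,::-1])
E
```

```text
(no output)
```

View pics/s1.png

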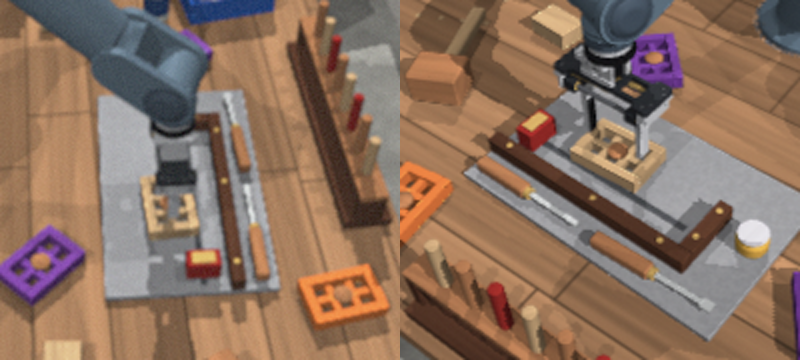

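```bash
python3 - <<'E'
from h import *
o=bot.observe(); p=np.array(o["tool_pos"])
im=snap("scene"); c0=proj("scene",p).astype(int); x0,y0=c0-[50,45]
v=cv2.resize(im[y0:y0+75,x0:x0+100],(800,600),interpolation=2)[:,:,::-1].copy()
for y in(-.053,.053):
  for dz,col in((-.022,(0,0,255)),(0,(0,255,0)),(.02,(255,0,0))):
    u=(proj("scene",p+np.append(RJ@[0,y],dz))-[x0,y0]+.5)*8; cv2.circle(v,tuple(u.astype(int)),4,col,-1)
cv2.imwrite("pics/s2.png",v)
E
```

```text
(no output)
```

View pics/s2.png

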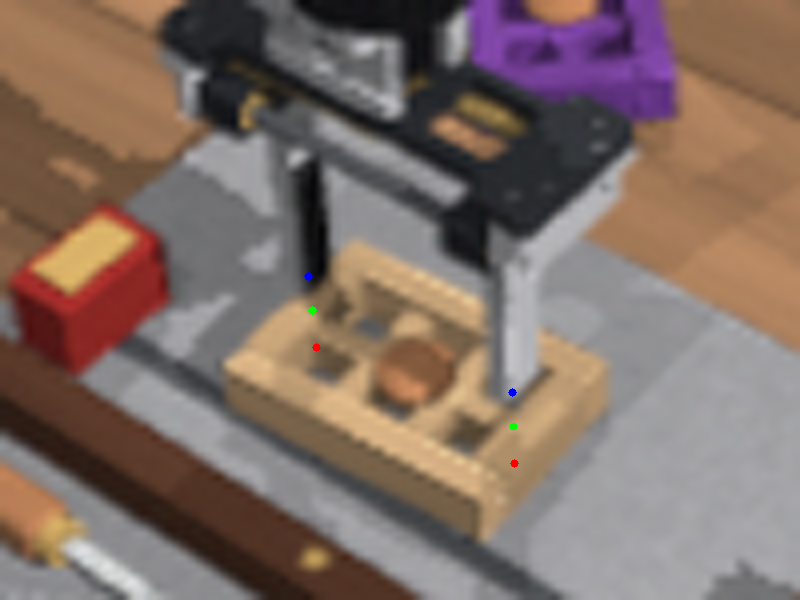

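The picture shows the open fingertips well above the projected tip points, at about z ≈ 0.06 rather than 0.02, so they passed over the panel without touching it. I'll back off, feel for the board, then push at the right height.

```bash
python3 - <<'E'
from h import *
bot.servo_line(w(-92,-39,42),vel=.2); bot.servo_line(w(-92,-39,20),vel=.1)
f0=f(); z=20
while z>-12:
    z-=2.5; bot.servo_line(w(-92,-39,z),vel=.05); g=f()-f0
    if g[2]>3: break
print("touch",z,g, bot.observe()["tool_pos"][2],bot.observe()["time"])
bot.servo_line(w(-92,-39,z+6),vel=.05)
snap("wrist","pics/w2.png"); print(bot.observe()["time"])
E
```

```text
touch -2.5 [-4.06596452  0.33375582 11.02684521] -0.0012971672512868057 16.625
16.9417
```

View pics/w2.png

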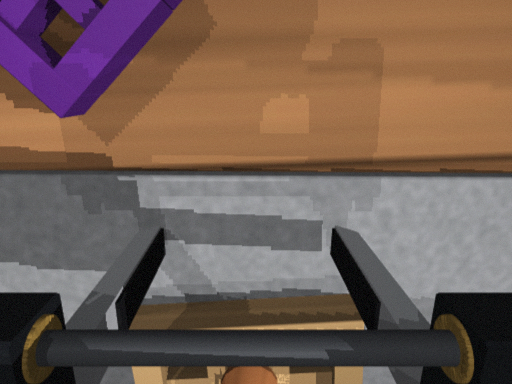

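Contact came at TCP z ≈ −1 mm, so the open tips sit about 13 mm behind the TCP. I'm now at the right height, with the tips about 4 mm above the board, and will push.

```bash
python3 - <<'E'
from h import *
bot.servo_line(w(-28,-39,4),vel=.06); print(f())
p,l=push(-28,-39,4,0,14,2,6,0,.04); print(l)
W=wcam();snap("wrist","pics/w3.png");print(bot.observe()["time"])
E
```

```text
[0.00284812 0.00384567 0.06086848]
[(np.float64(-26.0), [-0.4, 0.2, 0.4]), (np.float64(-24.0), [0.9, 0.1, 0.4]), (np.float64(-22.0), [0.6, -0.1, 0.5]), (np.float64(-20.0), [-0.4, -0.1, -0.5]), (np.float64(-18.0), [-0.3, 0.2, -1.3]), (np.float64(-16.0), [0.2, -0.1, -0.3]), (np.float64(-14.0), [-0.3, -0.1, 0.0]), (np.float64(-12.0), [-4.9, -0.2, 5.6]), (np.float64(-10.0), [-13.1, 0.1, 9.4])]
20.4583
```

View pics/w3.png

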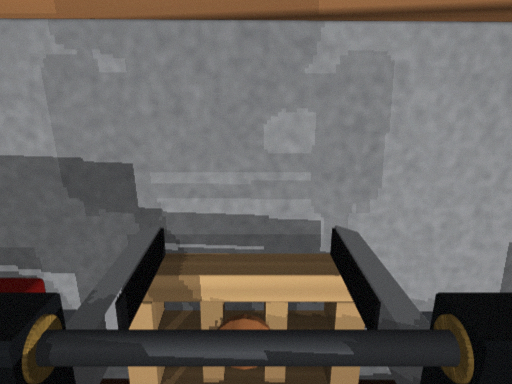

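The force rose at TCP x ≈ −12 mm, so the panel is on the fence. Next I close the gripper, go behind the jaw, feel for the board and push the jaw along.

```bash
python3 - <<'E'
from h import *
bot.servo_line(w(-30,-39,4),vel=.15); bot.servo_line(w(-40,-39,110),vel=.25)
bot.gripper_close(); q=down(np.pi/2+TH)
print(bot.observe()["time"])
bot.move_pose(w(40,-210,90),q); bot.servo_line(w(40,-210,46),vel=.15)
f0=f(); z=46
while z>-4:
    z-=4; bot.servo_line(w(40,-210,z),vel=.08); g=f()-f0
    if np.abs(g).max()>3: break
print("touch",z,g,bot.observe()["tool_pos"],bot.observe()["grip_width"])
bot.servo_line(w(40,-210,z+14),vel=.1)
snap("wrist","pics/w4.png");
a=snap("scene")[100:250,130:330]; cv2.imwrite("pics/s4.png",cv2.resize(a,(800,600),interpolation=2)[:,:,::-1]);print(bot.observe()["time"])
E
```

```text
22.7333
touch -2 [ 0.03783835 -0.22883315  3.63231442] [ 0.56847862 -0.25563311 -0.00120204] 0.0006792619012887073
27.35
```

View pics/s4.png

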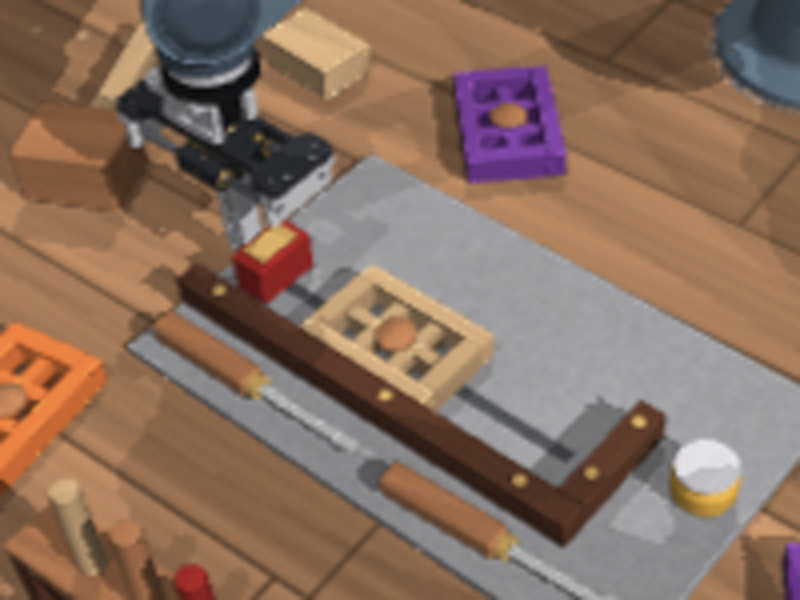

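The panel lies flush on the fence and the closed fingers are just behind the jaw. Now I push the jaw.

```bash
python3 - <<'E'
from h import *
f0=f(); bot.servo_line(w(40,-40,12),vel=.08); print(f()-f0)
p,l=push(40,-40,12,0,18,2,7,1,.04); print(l[-5:])
bot.servo_line(w(40,p[1]-25,12),vel=.1); bot.servo_line(w(40,p[1]-40,110),vel=.25)
bot.move_pose(w(-40,-10,300),down(np.pi/2+TH))
W=wcam();snap("wrist","pics/w5.png");print(bot.observe()["time"])
E
```

```text
[ 1.07121172 -2.01164656  1.82588904]
[(np.float64(-28.0), [-0.5, 1.1, -0.7]), (np.float64(-26.0), [-0.7, 0.7, -0.3]), (np.float64(-24.0), [-0.6, 1.3, -1.5]), (np.float64(-22.0), [-0.5, -3.5, -3.3]), (np.float64(-20.0), [-1.7, -10.9, -3.1])]
33.9833
```

View pics/w5.png

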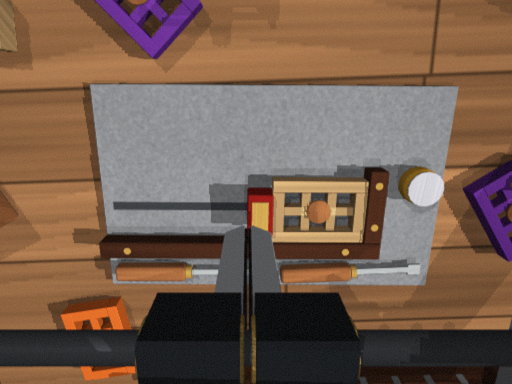

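The panel sits at (272..367, 179..241), in the corner against the stop and fence, with the jaw touching its left end. I'll check the gap and squareness numerically before handing in.

```bash
python3 - <<'E'
from h import *
W=wcam(); im=cv2.imread("pics/w5.png"); g=cv2.cvtColor(im,cv2.COLOR_BGR2HSV)
for c in (285,305,330,350): print(c,[tuple(int(v) for v in im[r,c]) for r in range(236,248)])
for r in (190,205,230): print(r,[tuple(int(v) for v in im[r,c]) for c in range(360,372)])
m=cv2.inRange(g,(10,50,90),(30,200,255))
j=lambda u,z:(RJ.T@(wz(W,u,z)[:2]-TJ)*1e3)
tops=np.array([j((c,165+np.argmax(m[165:215,c]>0)),.038) for c in range(280,360,4)]); k=np.polyfit(tops[:,1],tops[:,0],1)
print("panel -x edge slope",k[0],"x",tops[:,0].mean())
d=[(c,next(r for r in range(225,260) if im[r,c].max()<75)) for c in list(range(120,215,5))]
F=np.array([j(u,.042) for u in d]); print("fence",np.polyfit(F[:,1],F[:,0],1),d[::4])
print(bot.observe()["time"])
E
```

```text
285 [(115, 171, 210), (114, 166, 203), (109, 164, 199), (114, 165, 204), (115, 169, 205), (102, 151, 188), (57, 85, 113), (22, 34, 52), (17, 32, 60), (29, 43, 75), (25, 42, 75), (34, 49, 81)]
305 [(112, 164, 205), (115, 167, 203), (112, 164, 200), (110, 162, 202), (119, 171, 209), (110, 160, 198), (61, 91, 120), (11, 26, 45), (24, 38, 67), (28, 42, 73), (25, 42, 76), (29, 46, 79)]
330 [(113, 165, 204), (112, 161, 198), (109, 158, 197), (110, 159, 199), (114, 166, 206), (114, 165, 203), (64, 98, 126), (22, 34, 51), (20, 34, 59), (24, 42, 73), (34, 44, 78), (31, 47, 80)]
350 [(114, 167, 202), (109, 159, 195), (106, 158, 194), (106, 157, 197), (117, 169, 207), (115, 166, 203), (65, 101, 130), (21, 32, 50), (23, 35, 56), (22, 36, 67), (28, 39, 71), (30, 44, 77)]
190 [(111, 163, 200), (113, 167, 205), (117, 167, 205), (108, 163, 202), (110, 162, 198), (70, 110, 143), (72, 108, 138), (73, 108, 136), (23, 34, 50), (16, 21, 37), (23, 32, 64), (30, 45, 85)]
205 [(107, 159, 196), (109, 159, 195), (110, 162, 197), (105, 152, 189), (74, 109, 139), (69, 103, 129), (63, 94, 119), (20, 29, 42), (22, 35, 57), (28, 43, 81), (31, 47, 81), (33, 51, 84)]
230 [(89, 128, 159), (82, 121, 151), (72, 109, 132), (68, 101, 125), (26, 35, 51), (23, 30, 53), (26, 41, 73), (23, 40, 76), (22, 38, 74), (34, 46, 81), (28, 43, 82), (45, 84, 119)]
panel -x edge slope 0.006966092131013749 x -7.19688170214603
fence [1.44821713e-02 7.38215613e+01] [(120, 234), (140, 234), (160, 234), (180, 235), (200, 235)]
33.9833
```

```bash
python3 -c "
from rig import bot
print(bot.hand_in())"
```

```text
the job is handed in; nothing more can be done
None
```

I handed the job in at about 34 s of robot time with the hand clear: the panel sits square in the corner with no visible gap at the fence or stop, the red jaw is pressed against its free end, and the verdict was not reported.

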